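# Sweep the key-finder tags off the charging mat

### The arm

A 7-joint arm with a two-finger parallel gripper is mounted at the origin on the work surface. World frame = base frame: x ahead of the robot, y to its left, z up, the work surface at z = 0. Lengths are in mm, angles in rad, forces in N, time in s.
With the tool pointing down it reaches from about 400 to 875 mm from the base axis. Payload 19.3 kg.
Tool frame: the origin (TCP) lies at the very end of the fingers, on their centre line; the grasp point (between the pads) lies 19 mm behind it (grip_point_offset is the z of the grasp point in the tool frame, in mm); z points along the fingers, y is the line along which they close (so a half turn about z gives the same grasp; the last joint's range is limited). The gripper opens to 85 mm and grips with 20 to 120 N. Pads are 22 mm wide; open, the fingers measure 114 mm over their backs; the gripper's body (76 mm by 85 mm) begins 54 mm behind the grasp point. The pads swing forward as they close: fully open they stand 13 mm farther back than shut.
Start: joints at [1.078, 0.521, -0.036, 1.599, 0.021, 1.021, -0.113], TCP at [256.419, -569.968, 231.291] pointing down, gripper open.
Joint ranges: [-2.91, 2.91], [-0.3, 2.13], [-1.5, 1.42], [0.17, 2.43], [-1.26, 4.41], [0.16, 1.93], [-2.52, 2.52]. Speed limits (rad/s): [1.89, 1.89, 2.39, 2.39, 3.01, 3.01, 3.01].

### API

Orientations are given as a 3x3 rotation matrix whose columns are the frame's x, y, z axes.
In Python, from workcell import movep, movel, goto_joints, open_gripper, clamp, wait, inverse_kinematics, read_state, camera, PlanningError, finish_job, grip_point_offset gives the robot as it stands. Calls block until the motion is done:
- movep(position, orientation): joint-space move of the TCP to a pose.
- movel(position, frame=None, max_speed=150, guard=None): straight line of the TCP; frame=None keeps the orientation; max_speed is the mean speed in mm/s. With guard (N) it stops when the force on the tool has changed by that much, and returns True; else False.
- goto_joints(angles): joint-space move.
- open_gripper() and clamp(): open the fingers fully, or close them until they stop; the grip force is fixed at half the most.
- wait(seconds).
- inverse_kinematics(position, orientation): joint angles nearest the present ones, or None.
- read_state(): the state.
- camera(name): name is "side" or "top"; returns a dict with "image" (480x640x3 uint8, blue, green, red), "range_z" (480x640 float32, mm along the optical axis (not along the pixel's ray), 0 where there is no reading), "fx", "fy", "cx", "cy" (pixels), "dist_coeffs" ([k1, k2, p1, p2, k3] as OpenCV has them; the pictures are not rectified), "cam_to_world" (4x4, takes a point from camera to world coordinates). Camera axes: x right, y up, looking along -z (the intrinsics and any distortion apply to the point x, -y, -z); pixel columns grow to the right and rows downward; lengths in mm; the calibration is good to about 2 mm. A picture is of the moment at which its call begins.
A pose or a line that the arm cannot do raises PlanningError and nothing moves.
- finish_job(): hands the job in; it is judged then, once.
The state is a dict: "time": time; "qpos": joint angles; "qvel": joint speeds; "joint_efforts": joint torques, N m; "eef_pos": TCP position; "tool_rot": TCP orientation; "ft_force": force on the tool from outside, world axes, zero at the start; "torque": the same for the moment, N m; "finger_gap": finger opening in mm; "gripper_force": force on a finger pad.
Only numpy, scipy, OpenCV 4.12 (cv2) and the standard library are available. Lean on these libraries where they do the work, as an engineer would, in place of code of your own. Each camera call takes 0.05 s, during which the arm holds its last target. There are 200 camera calls.

### The job

Clear the grey charging mat for a phone: with closed fingers, sweep the three round key-finder tags (orange, yellow, green) across the mat and over its edge into the beech tray beside it, so that each lies flat on the tray's floor. Only push the tags, do not pick them up, and leave the bike light standing on the mat and everything else on the shelf where it is.

Things in the scene. Friction and masses are not known exactly. Their poses are not given: they have to be found in the camera images.
- station: Fixed charging station, a rimless grey mat with a beech tray along its +y edge. Origin on the shelf surface, z up; its yaw turns its axes. In them the mat spans x -110..110, y -110..70 mm, its flat top 12 mm above the shelf. A thing pushed in +y over the edge at y = 70 mm drops 8 mm into the tray.
- tray_floor (a point): Centre of the beech tray's floor, 4 mm above the shelf, at station x 0, y 112 mm. Inside the tray spans station x -105..105, y 70..155 mm; 5 mm walls, tops 28 mm above the shelf, on its -x, +x and +y sides; open to the mat on its -y side.
- tag_orange_center (a point): Centre of the orange key-finder tag, a loose round plastic disc 32 mm in diameter and 8 mm thick, 18 g or so, lying flat on the mat at the start (centre 4 mm above the mat's top, at least 25 mm short of the tray edge; the tags lie at least 35 mm apart in station x).
- tag_yellow_center (a point): Centre of the yellow key-finder tag, a loose round plastic disc 32 mm in diameter and 8 mm thick, 18 g or so, lying flat on the mat at the start (centre 4 mm above the mat's top, at least 25 mm short of the tray edge; the tags lie at least 35 mm apart in station x).
- tag_green_center (a point): Centre of the green key-finder tag, a loose round plastic disc 32 mm in diameter and 8 mm thick, 18 g or so, lying flat on the mat at the start (centre 4 mm above the mat's top, at least 25 mm short of the tray edge; the tags lie at least 35 mm apart in station x).
- bike_light: Red bike light, a loose upright cylinder 32 mm in diameter and 45 mm tall standing on the mat near its +x edge (station x 68..80 mm). Origin at the centre of its underside. Stays where it is.
- power_bank: Silver power bank lying on the shelf, 70 x 130 x 18 mm; origin at the centre of its underside, long side along its y. Stays where it is.
- paperweight: Blue glass paperweight, 66 mm in diameter, 54 mm tall, on the shelf; origin at the centre of its underside. Stays where it is.
- glasses_case: Brown glasses case on the shelf, 62 x 150 x 40 mm; origin at the centre of its underside, long side along its y. Stays where it is.
- planter: Small terracotta pot with a succulent, 72 mm in diameter, 96 mm tall in all, on the shelf; origin at the centre of its underside. Stays where it is.
- earbud_case: Matte black earbud case, 48 x 58 x 26 mm, lying loose in a fixed shallow wooden tray (100 x 90 x 14 mm) on the shelf; origin at the centre of its underside. Stays where it is.

How it is judged:
By the outcome, as a careful person would: the job done as asked, in the order asked, and still so for the second after the job is handed in, with the robot touching nothing.
It also fails if it takes over 54 s, if anything falls off the work surface, if the arm or the gripper's body presses on something with over 40 N, if the wrist force passes 120 N, or if a joint passes its speed limit or range.

## Working session

There is one attempt and no reset: what is moved stays moved. The work goes in short steps, each a Python script; the robot and the scene stay as the last script left them, time stands still between calls to the robot, and variables do not carry over. Pictures are saved under pics/ and viewed, at most 10 in all, crops included, and the job is handed in when it is done.

```bash
mkdir -p pics; ls; python3 - <<'E'
from workcell import *
import cv2,numpy as np
for n in("top","side"):
    c=camera(n);cv2.imwrite(f"pics/{n}0.png",c["image"]);np.savez(f"{n}0.npz",**c)
    print(n,c["fx"],c["cx"],c["cy"],c["dist_coeffs"],np.round(c["cam_to_world"],3).tolist())
s=read_state();print(s["time"],s["finger_gap"],s["tool_rot"],grip_point_offset)
E
```

```text
pics
top 602.7033986506331 317.63808339738296 239.080462269969 [-0.12298389  0.          0.          0.          0.        ] [[-0.011, 0.993, -0.119, 300.404], [-1.0, -0.009, 0.02, 14.783], [0.018, 0.12, 0.993, 1458.957], [0.0, 0.0, 0.0, 1.0]]
side 584.5810507123135 314.2231577224338 239.0739385795507 [-0.0339068  0.         0.         0.         0.       ] [[-0.74, 0.515, -0.432, -143.601], [-0.672, -0.567, 0.476, 669.219], [-0.0, 0.643, 0.766, 1152.726], [0.0, 0.0, 0.0, 1.0]]
0.1 85.28780971068244 [[ 9.11965459e-01  4.10266704e-01 -4.84114434e-04]
 [ 4.10266977e-01 -9.11965087e-01  8.29341055e-04]
 [-1.01244441e-04 -9.54946561e-04 -9.99999539e-01]] -18.700000000000003
```

View pics/top0.png

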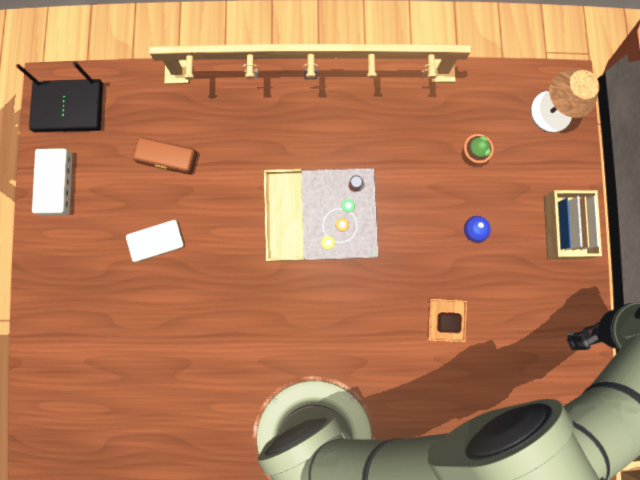

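View pics/side0.png

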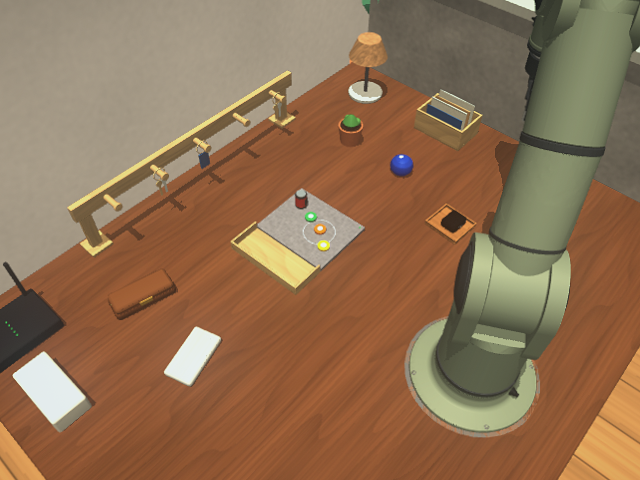

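The top view shows the mat at about (302–378, 168–260) with the tray on its left, which is world +y. The tags are green (348,206), orange (342,225) and yellow (328,243), with the light at (356,183). The side view shows the same layout, with the tags at (311,216), (320,229) and (323,245).

```bash
cat > vis.py <<'E'
import cv2,numpy as np
def ray(c,uv):
    K=np.array([[c["fx"],0,c["cx"]],[0,c["fy"],c["cy"]],[0,0,1.]])
    p=cv2.undistortPoints(np.float64(uv).reshape(-1,1,2),K,np.float64(c["dist_coeffs"]))[:,0]
    T=np.array(c["cam_to_world"]);d=np.c_[p[:,0],-p[:,1],-np.ones(len(p))]@T[:3,:3].T
    return T[:3,3],d
def onplane(c,uv,z):
    o,d=ray(c,uv);return o+d*((z-o[2])/d[:,2])[:,None]
def tri(c1,u1,c2,u2):
    o1,d1=ray(c1,u1);o2,d2=ray(c2,u2);d1,d2=d1[0],d2[0]
    s=np.linalg.lstsq(np.c_[d1,-d2],o2-o1,rcond=None)[0]
    a,b=o1+s[0]*d1,o2+s[1]*d2
    return (a+b)/2,np.linalg.norm(a-b)
HUE=dict(orange=(8,19),yellow=(23,34),green=(50,85))
ROI=dict(top=(160,270,255,385),side=(180,300,225,370))
def tags(c,n,smin=150):
    h=cv2.cvtColor(c["image"],cv2.COLOR_BGR2HSV);r=ROI[n];out={}
    for k,(a,b) in HUE.items():
        m=cv2.inRange(h,(a,smin,150),(b,255,255));z=np.zeros_like(m)
        z[r[0]:r[1],r[2]:r[3]]=m[r[0]:r[1],r[2]:r[3]]
        cs=cv2.findContours(z,0,2)[0]
        if cs:
            q=max(cs,key=cv2.contourArea);x,y,w,hh=cv2.boundingRect(q)
            mm=cv2.drawContours(np.zeros_like(z),[q],-1,1,-1);M=cv2.moments(mm,True)
            out[k]=(M["m10"]/M["m00"],M["m01"]/M["m00"],w,hh)
    return out
def mat(c,n):
    h=cv2.cvtColor(c["image"],cv2.COLOR_BGR2HSV);r=ROI[n]
    m=cv2.inRange(h,(0,0,80),(179,60,210));z=np.zeros_like(m)
    z[r[0]:r[1],r[2]:r[3]]=m[r[0]:r[1],r[2]:r[3]]
    z=cv2.morphologyEx(z,cv2.MORPH_OPEN,np.ones((3,3)))
    q=max(cv2.findContours(z,0,1)[0],key=cv2.contourArea)
    return cv2.convexHull(q)
E
python3 - <<'E'
from vis import *
C={n:dict(np.load(n+"0.npz")) for n in("top","side")}
t={n:tags(C[n],n) for n in C};print(t)
for k in HUE: print(k,*[np.round(x,1) for x in tri(C["top"],t["top"][k][:2],C["side"],t["side"][k][:2])],*[onplane(C[n],t[n][k][:2],20)[0].round(1) for n in C])
for n in C:
    w=onplane(C[n],mat(C[n],n)[:,0],12)[:,:2];r=cv2.minAreaRect(np.float32(w));print(n,r,cv2.boxPoints(r).round(1).tolist())
# mat corners triangulated
B={}
for n in C:
    h=mat(C[n],n); B[n]=cv2.approxPolyDP(h,5,True)[:,0]; print(n,B[n].tolist())
a=cv2.resize(C["top"]["image"][155:275,250:390],None,fx=5,fy=5,interpolation=2)
cv2.imwrite("pics/crop.png",a[:600])
E
```

```text
{'top': {'orange': (264.8757939308398, 209.9407198306281, 52, 110)}, 'side': {'orange': (265.5119521912351, 290.62948207171314, 42, 22), 'yellow': (323.06315789473683, 245.29473684210527, 12, 10), 'green': (310.09375, 216.53125, 11, 7)}}
orange [ 554.3  112.8 -103.2] 29.6 [545.6 113.1  20. ] [474.  160.7  20. ]Traceback (most recent call last):
  File "<stdin>", line 4, in <module>
KeyError: 'yellow'
```

```bash
python3 - <<'E'
import re
s=open('vis.py').read()
s=s.replace('def tags(c,n,smin=150):','def tags(c,n,smin=90):').replace('h=cv2.cvtColor(c["image"],cv2.COLOR_BGR2HSV);r=ROI[n];out={}','h=cv2.cvtColor(c["image"],cv2.COLOR_BGR2HSV);out={}\n    H=cv2.drawContours(np.zeros(h.shape[:2],np.uint8),[mat(c,n)],-1,255,-1);H=cv2.erode(H,np.ones((5,5)))')
s=s.replace('''z=np.zeros_like(m)
        z[r[0]:r[1],r[2]:r[3]]=m[r[0]:r[1],r[2]:r[3]]
''','''z=m&H
''',1)
open('vis.py','w').write(s)
E
cat > m.py <<'E'
from vis import *
C={n:dict(np.load(n+"0.npz")) for n in("top","side")}
a=cv2.resize(C["top"]["image"][155:275,250:390],None,fx=5,fy=5,interpolation=2)
cv2.imwrite("pics/crop.png",a)
for n in C:
    w=onplane(C[n],mat(C[n],n)[:,0],12)[:,:2];r=cv2.minAreaRect(np.float32(w));print(n,r,cv2.boxPoints(r).round(1).tolist())
    print(cv2.approxPolyDP(mat(C[n],n),5,True)[:,0].tolist())
t={n:tags(C[n],n) for n in C};print(t)
for k in HUE: print(k,*[np.round(x,1) for x in tri(C["top"],t["top"][k][:2],C["side"],t["side"][k][:2])],*[onplane(C[n],t[n][k][:2],20)[0].round(1) for n in C])
E
python3 m.py
```

```text
top ((609.4659423828125, -125.48804473876953), (7.383535385131836, 20.108280181884766), 88.75881958007812) [[599.2999877929688, -129.0], [619.4000244140625, -129.39999389648438], [619.5999755859375, -122.0], [599.5, -121.5999984741211]]
[[363, 180], [361, 188]]
side ((537.0911254882812, -62.77233123779297), (223.69497680664062, 180.70774841308594), 1.5669699907302856) [[422.79998779296875, 24.5], [427.79998779296875, -156.1999969482422], [651.4000244140625, -150.0], [646.4000244140625, 30.600000381469727]]
[[300, 189], [363, 227], [322, 268], [257, 226]]
{'top': {}, 'side': {'orange': (319.625, 228.6346153846154, 12, 11), 'yellow': (323.1081081081081, 244.9099099099099, 13, 11), 'green': (310.20238095238096, 216.03571428571428, 12, 9)}}Traceback (most recent call last):
  File "m.py", line 9, in <module>
    for k in HUE: print(k,*[np.round(x,1) for x in tri(C["top"],t["top"][k][:2],C["side"],t["side"][k][:2])],*[onplane(C[n],t[n][k][:2],20)[0].round(1) for n in C])
                                                                ~~~~~~~~^^^
KeyError: 'orange'
```

View pics/crop.png

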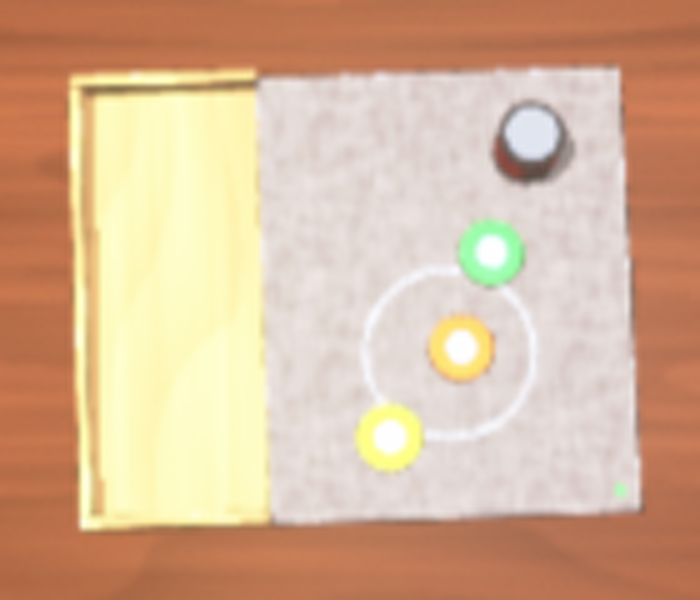

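The crop shows the tags as rings with white centres: green (490,253), orange (460,348), yellow (389,437). The light is at (530,135) and the tray edge runs along u≈258–270. The top image is brighter than I allowed for, so I'm widening the mat's value threshold.

```bash
sed -i 's/(179,60,210)/(179,60,255)/' vis.py; cat >> m.py <<'E'
def edges(n): # hull-> station frame estimate
    w=onplane(C[n],mat(C[n],n)[:,0],12)[:,:2];c=cv2.boxPoints(cv2.minAreaRect(np.float32(w)));return c
c=cv2.approxPolyDP(mat(C["top"],"top"),5,True)[:,0];d=cv2.approxPolyDP(mat(C["side"],"side"),5,True)[:,0]
if len(c)==len(d)==4:
    for p in c:
        w=onplane(C["top"],[p],12)[0]
        q=min(d,key=lambda q:np.linalg.norm(onplane(C["side"],[q],12)[0]-w))
        print("corner",w.round(1),tri(C["top"],p,C["side"],q))
E
python3 m.py
```

```text
top ((536.8046875, -40.85468292236328), (219.8651123046875, 231.26046752929688), 1.3420634269714355) [[424.20001220703125, 72.19999694824219], [429.6000061035156, -159.0], [649.4000244140625, -153.89999389648438], [644.0, 77.30000305175781]]
[[373, 169], [377, 256], [282, 255], [301, 171]]
side ((537.0911254882812, -62.77233123779297), (223.69497680664062, 180.70774841308594), 1.5669699907302856) [[422.79998779296875, 24.5], [427.79998779296875, -156.1999969482422], [651.4000244140625, -150.0], [646.4000244140625, 30.600000381469727]]
[[300, 189], [363, 227], [322, 268], [257, 226]]
{'top': {'orange': (344.0, 230.0, 1, 1), 'yellow': (327.4307692307692, 242.13846153846154, 14, 13), 'green': (347.98148148148147, 205.25, 12, 12)}, 'side': {'orange': (319.625, 228.6346153846154, 12, 11), 'yellow': (323.1081081081081, 244.9099099099099, 13, 11), 'green': (310.20238095238096, 216.03571428571428, 12, 9)}}
orange [501.3 -72.6  21.3] 16.2 [494.9 -77.6  20. ] [508.8 -69.   20. ]
yellow [466.9 -36.7  17.4] 1.8 [465.8 -37.2  20. ] [466.2 -34.6  20. ]
green [557.  -87.7  16.9] 2.6 [555.4 -88.3  20. ] [556.3 -84.9  20. ]
corner [ 647.1 -152.3   12. ] (array([ 651.01221345, -151.12762647,    6.11551907]), np.float64(6.225507954973906))
corner [ 431.9 -156.9   12. ] (array([ 433.42692609, -156.19241784,   10.2530775 ]), np.float64(3.380507045529674))
corner [436.6  72.5  12. ] (array([414.07862977,  58.92372975,  68.06500903]), np.float64(40.96245713352913))
corner [643.1  25.1  12. ] (array([644.36705503,  24.96329463,   5.84003746]), np.float64(0.46230876057268805))
```

```bash
sed -i 's/(179,60,255)/(179,40,255)/; s/orange=(8,19),yellow=(23,34)/orange=(8,22),yellow=(25,34)/' vis.py; python3 m.py
```

```text
top ((537.232177734375, -66.26872253417969), (218.7234649658203, 178.33316040039062), 1.5230852365493774) [[425.5, 20.0], [430.29998779296875, -158.3000030517578], [648.9000244140625, -152.5], [644.2000122070312, 25.799999237060547]]
[[373, 169], [377, 256], [306, 259], [302, 171]]
side ((537.01318359375, -62.58937072753906), (220.3937530517578, 179.05235290527344), 1.5215272903442383) [[424.5, 24.0], [429.20001220703125, -155.0], [649.5, -149.1999969482422], [644.7999877929688, 29.799999237060547]]
[[258, 224], [289, 198], [310, 194], [363, 229], [321, 266]]
{'top': {'orange': (343.14285714285717, 225.03571428571428, 13, 13), 'yellow': (327.4307692307692, 242.13846153846154, 14, 13), 'green': (347.98148148148147, 205.25, 12, 12)}, 'side': {'orange': (319.625, 228.6346153846154, 12, 11), 'yellow': (323.14953271028037, 244.7289719626168, 13, 10), 'green': (310.20238095238096, 216.03571428571428, 12, 9)}}
orange [510.1 -74.5  13.8] 5.4 [507.  -75.7  20. ] [508.8 -69.   20. ]
yellow [466.7 -36.7  18.2] 1.8 [465.8 -37.2  20. ] [466.6 -35.1  20. ]
green [557.  -87.7  16.9] 2.6 [555.4 -88.3  20. ] [556.3 -84.9  20. ]
```

```bash
cat > act.py <<'E'
from workcell import *
import numpy as np,cv2
a=0.0266;X=np.array([np.cos(a),np.sin(a),0]);Y=np.array([-X[1],X[0],0]);O=np.array([536.5,-44.5,0])
R=np.c_[X,-Y,[0,0,-1]]
def W(x,y,z): return O+x*X+y*Y+[0,0,z]
def snap(i):
    for n in("top","side"):
        c=camera(n);np.savez(f"{n}{i}.npz",**c)
    
E
python3 - <<'E'
from act import *
clamp()
movep(W(-29.2,-72,150),R)
movel(W(-29.2,-72,35))
hit=movel(W(-29.2,-72,5),max_speed=20,guard=3)
s=read_state();print(hit,s["eef_pos"],s["ft_force"],s["time"],s["finger_gap"])
movel(W(-29.2,-72,s["eef_pos"][2]+2.5),max_speed=30)
print(read_state()["eef_pos"]);snap(1)
from vis import *
c=dict(np.load("top1.npz"));d=dict(np.load("side1.npz"))
im=np.hstack([cv2.resize(c["image"][155:275,250:390],(400,343)),cv2.resize(d["image"][170:300,220:380],(400,343))])
cv2.imwrite("pics/s1.png",im)
E
```

```text
True [ 509.2402885  -117.26433486   12.08683029] [-0.84258751  0.30552001 10.83991792] 4.75 0.16880047068239448
[ 509.31560774 -117.25652227   14.58720868]
```

View pics/s1.png

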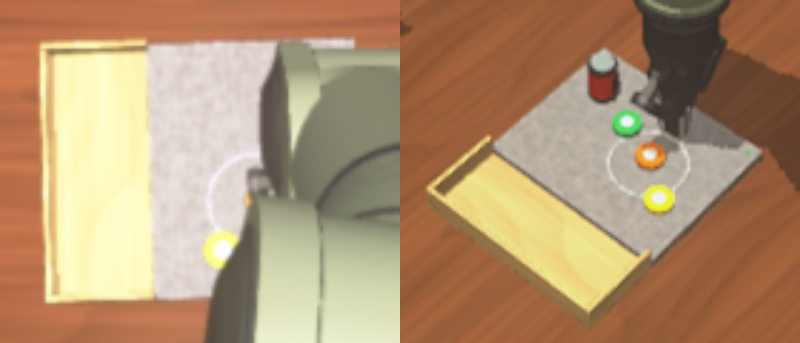

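The touch put the mat top at z = 12.1. In the view the fingers (side panel, about (685,130)) stand right behind the orange tag (650,155), and the light is untouched. Now I'll sweep orange.

```bash
python3 - <<'E'
from act import *
movel(W(-29.2,68,14.6),max_speed=70)
print(read_state()["ft_force"],read_state()["time"]);snap(2)
movel(W(-29.2,40,14.6));movel(W(-29.2,40,60))
movel(W(-70,-38,60),max_speed=200)
snap(3);print(read_state()["time"])
im=np.hstack([cv2.resize(dict(np.load(f"side{i}.npz"))["image"][170:300,220:380],(400,343)) for i in(2,3)])
cv2.imwrite("pics/s2.png",im)
E
```

```text
[-0.07755645 -0.16464777 -0.443825  ] 7.25
8.825
```

View pics/s2.png

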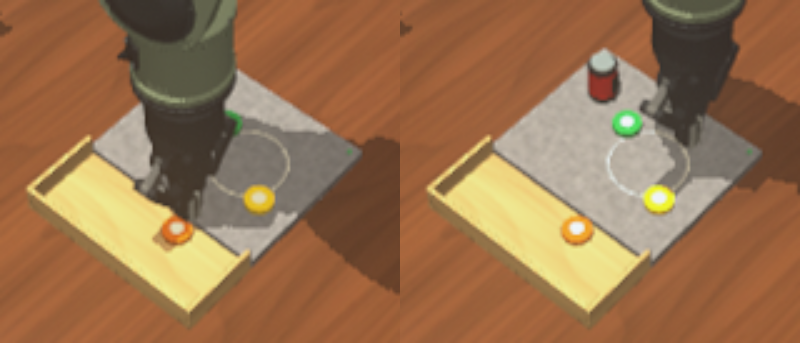

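Orange now lies in the tray (right panel (577,230)), and nothing else has moved. Yellow and green go next with the same stroke.

```bash
python3 - <<'E'
from act import *
def sweep(x,y0):
    movel(W(x,y0,60),max_speed=200);movel(W(x,y0,14.6),max_speed=80)
    movel(W(x,68,14.6),max_speed=70)
    movel(W(x,40,14.6));movel(W(x,40,70))
sweep(-70,-38);sweep(18.4,-92)
movel(W(18,-20,250),max_speed=200)
movep([400,-420,250],R)
snap(4);print(read_state()["time"])
c=dict(np.load("top4.npz"));d=dict(np.load("side4.npz"))
im=np.hstack([cv2.resize(c["image"][155:275,250:390],(400,343)),cv2.resize(d["image"][170:300,220:380],(400,343))])
cv2.imwrite("pics/s4.png",im)
E
```

```text
19.9
```

View pics/s4.png

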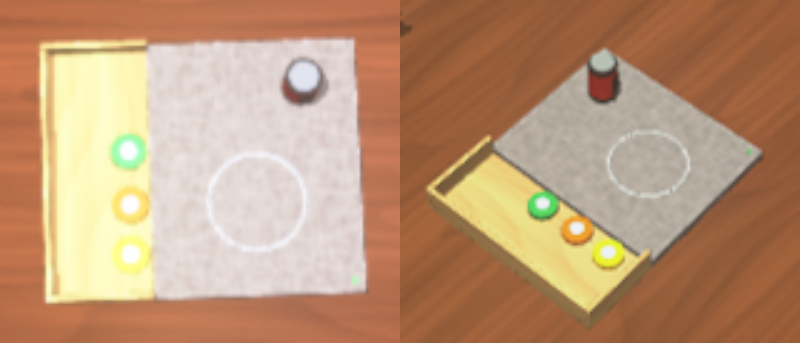

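All three tags are in the tray: in the top panel green (128,151), orange (130,204), yellow (131,254). They sit close to the mat edge at u≈150, so I'll measure their height and tilt before handing in.

```bash
python3 - <<'E'
from vis import *
from act import W,X,Y,O
C={n:dict(np.load(n+"4.npz")) for n in("top","side")}
g={'green':((128,151),(142,205)),'orange':((130,204),(177,229)),'yellow':((131,254),(208,253))}
for k,(a,b) in g.items():
    p={'top':(250+a[0]*.35,155+a[1]*.35),'side':(220+b[0]*.4,170+b[1]*.379)}
    for n in C: # refine: white centre centroid
        u,v=map(int,p[n]);im=C[n]["image"][v-5:v+6,u-5:u+6]
        h=cv2.cvtColor(im,cv2.COLOR_BGR2HSV);m=cv2.inRange(h,(0,0,170),(179,70,255));yy,xx=np.nonzero(m)
        if len(xx)>3: p[n]=(u-5+xx.mean(),v-5+yy.mean())
    P,e=tri(C["top"],p["top"],C["side"],p["side"])
    print(k,"xyz",P.round(1),e.round(1),"station",((P-O)@X).round(1),((P-O)@Y).round(1))
    for n in C: # plane through depth readings of the disc
        u,v=p[n];q=np.array([(i,j) for i in range(int(u)-5,int(u)+7) for j in range(int(v)-4,int(v)+6) if np.hypot(i-u,j-v)<4])
        z=C[n]["range_z"][q[:,1],q[:,0]];o,d=ray(C[n],q);w=o+d*z[:,None]
        f=np.linalg.lstsq(np.c_[w[:,:2]-w[:,:2].mean(0),np.ones(len(w))],w[:,2],rcond=None)[0];print("  ",n,"slope,z",f.round(3))
E
```

```text
green xyz [554.5  42.1  10.9] 0.1 station 20.3 86.1
   top slope,z [-5.561 -0.266 40.914]
   side slope,z [-0.026  0.039 11.875]
orange xyz [507.3  40.9  12.1] 0.6 station -26.9 86.2
   top slope,z [-0.052 -0.109 11.731]
   side slope,z [-0.156  0.085 11.651]
yellow xyz [465.4  40.7  10.8] 0.4 station -68.8 87.1
   top slope,z [-0.112 -0.048 11.959]
   side slope,z [-0.031  0.118 11.058]
```

```bash
python3 -c "
from workcell import *
print(finish_job())"
```

```text
the job is handed in; nothing more can be done
None
```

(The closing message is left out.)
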